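# Close the setting ring's transit case with its draw latch

### The arm

A 6-joint arm with a two-finger parallel gripper is mounted at the origin on a cart in front of the work surface, level with it; the furniture and walls round the work are solid. World frame = base frame: x ahead of the robot, y to its left, z up, the work surface at z = 0. Lengths are in m, angles in degrees, forces in N, time in s.
With the tool pointing down it reaches from about 0.35 to 0.875 m from the base axis. Payload 4.2 kg.
Tool frame: the origin (TCP) lies midway between the tips of the shut fingers; the grasp point (between the pads) lies 19 mm behind it; z points along the fingers, y is the line along which they close (so a half turn about z gives the same grasp; the last joint's range is limited). The gripper opens to 87 mm and grips with 3 to 60 N. Pads are 19 mm wide; open, the fingers measure 117 mm over their backs; the gripper's body (75 mm by 190 mm) begins 51 mm behind the grasp point.
Start: joints at [88.27, 22.042, 0.453, 0, -68.411, -14.817], TCP at [0.178, 0.599, 0.223] pointing down, gripper open.
Joint ranges: [-179.83, 179.83], [-69.29, 118.12], [-61.27, 80.66], [-181.25, 117.63], [-171.15, -9.14], [-177.46, 177.46]. Speed limits (degrees/s): [159.86, 159.86, 180, 180, 180, 180].

### API

Orientations are given as a 3x3 rotation matrix whose columns are the frame's x, y, z axes.
In Python, from station import r, cams gives the robot as it stands.
- The arm moves only by the tool play_rows, never from a script. Its argument "commands" is text: rows parted by semicolons, each of 6 numbers parted by spaces: the shift along the world's x, y, z normalised to -1 to 1, where 1 is 30 mm, then the turn, a rotation vector about the world's x, y, z normalised to -1 to 1, where 1 is 0.15 rad. A call has 1 to 20 rows; each row shifts and turns the commanded pose from where the row before left it; what a row does not reach is not made up. A row lasts 1/10 s, in which the tool goes at most 50 mm and 8.59 degrees, less where a joint would pass 70% of its speed; a pose out of reach is approached as far as the arm can. A call with a number of a shift or a turn outside -1 to 1 is refused whole. A call with a gripper value outside its range is refused whole. "grip" is the finger opening in mm, from 0 to 87, set as the call begins (left out, the last holds). The fingers move at their own pace and stop on an object; the grip force is fixed at half the most. Time passes only in rows, so rows that do not move let the fingers close. It gives the time, the measured TCP pose, the force, the opening and the grip force at its end, in the units of the state.
- r.sense(): the state, without advancing time (a new reading comes with each control period).
- cams.capture(name): name is "scene" or "top" or "wrist"; returns (picture, depth): 384x512x3 uint8, blue, green, red; 384x512 float32, m along the optical axis (not along the pixel's ray), 0 where there is no reading.
- cams.camera_info(name): a dict with "mtx" (3x3 intrinsics, pixels), "R" (3x3) and "t" (3): a world point X has camera coordinates R X + t. Camera axes: x right, y down, z forward; pixel columns grow to the right and rows downward; lengths in m; the calibration is good to about 2 mm. The wrist camera is an equidistant fisheye: a pixel r from the principal point sees the ray r / f radians off the axis. A picture is of the moment at which its call begins: read the wrist's pose just before it. camera_info takes no time and is no camera call; for the wrist camera it gives the pose at the moment of the call.
- r.finish_job(): hands the job in; it is judged then, once.
The state is a dict: "time_s": time; "joints": joint angles; "joint_velocities": joint speeds; "effort": joint torques, N m; "tcp_pos": TCP position; "ee_rot": TCP orientation; "wrist_force": force on the tool from outside, world axes, zero at the start; "moment": the same for the moment, N m; "gripper_width": opening from 0.0 (shut) to 1.0 (fully open); "gripper_force": force on a finger pad.
Only numpy, scipy, OpenCV 4.12 (cv2) and the standard library are available. Lean on these libraries where they do the work, as an engineer would, in place of code of your own. Each camera call takes 0.05 s, during which the arm holds its last target. There are 200 camera calls.

### The job

The setting ring is packed in the dark grey transit case that stands on its hinge edge with the lid still ajar; close the case. Push the lid home until it rests on its rubber seal, hook the wire loop of the draw latch over the keeper on the lid so that its cross bar lies behind the keeper's upright, under the lip, and then throw the lever over and press it flat past centre, so that it stays down by itself and holds the lid drawn onto the seal. Feel your way, gently: do not force the lid, the wire or the lever, and leave the things that stand round the case where they are.

Things in the scene. Friction and masses are not known exactly. Their poses are not given: they have to be found in the camera images.
- case: Dark grey plastic transit case standing on its hinge edge, fixed: 170 mm wide (its y), lid 35 mm thick at -x, body 75 mm at +x, flat top at z = 124 mm. Origin on the worktop under the middle of the seam; x points from lid to body, z up. Both halves have a 2 mm raised band at the seam. The steel draw latch sits mid-width on top and moves in the plane y = 0.
- lid (a joint): Lid angle, rad: 0 shut, growing as its top swings to -x; hinge axis along y at x = 0, z = 16 mm of the case. Starts at 0.15 to 0.32, stays where left (some 2 N at the top moves it). Near 0.067 it meets the rubber seal, 6 mm proud of the rim: pressing on takes about 10 N per mm and springs back, so by hand it rests near 0.067. Only the shut latch holds it tighter, at 0.01 to 0.03.
- lid_edge (a point): Middle of the top edge of the lid's outer (-x) face, 35 mm outside the seam and 108 mm above the hinge axis; axes of the lid. Beside the latch the face is free to be pushed on.
- lid_shell: The lid, with the keeper fixed on it: a 24 mm wide (y) steel hook, made of a foot plate, an upright and a lip that points to -x, on a 30 mm wide boss. Origin on the hinge axis at mid-width, axes those of the case when shut. No more than 30 N on the lid.
- keeper_seat (a point): Nominal seat of the bar's centre: on the -x face of the keeper's upright, under the lip; lid axes. Foot plate 3.25 mm below it, 18 mm out to -x; lip underside 3.25 mm above, lip top 6.25 mm above, lip nose 1.75 mm to -x; lid top 13 mm below. The bar must come down over 4 mm to -x of it, then be drawn to +x. The keeper has slots: it really sits up to 1.5 mm off in x, to be felt.
- lever (a joint): Lever angle, rad: 0 flat on the case pointing to +x, 1.57 upright, 2.2 its stop, leaning to the lid. Starts at 1.3 to 1.8, stays where left, follows when the loop is pulled. Once hooked, slack ends at about 1.3 to 1.6; from there it draws the lid, with some 3 to 8 N at its tip; below about 0.17 it is past centre and snaps flat by itself onto a hard stop.
- latch_pivot (a point): Pivot of the lever, along y, at x = 30 mm, z = 139 mm of the case; axes of the case.
- lever_plate: The lever: steel plate 20.5 mm wide, tip 49 mm from the pivot and slightly turned up. Origin on the pivot, x from pivot to tip, z square to the pressed face, which lies 5.6 mm from the pivot's centre line (facing up when flat, facing the lid when upright). No more than 30 N on the lever.
- lever_tip (a point): Point on the lever's pressed face, 42 mm from the pivot; axes of the lever.
- loop: Steel wire loop: U of 4.5 mm round wire, 38.5 mm wide over its side wires, 58.4 mm from hinge pin to centre of cross bar; starts raised, stays where left; can be gripped across the side wires from above. Origin on the pin, on the lever 14 mm from its pivot (10 degrees below the lever's line when flat); -x from pin to bar, y along the bar. Press it on the keeper or lid with 18 N at most.
- loop_bar (a point): Centre of the loop's cross bar; axes of the loop.
- vial: Small brown glass vial with a black cap, 24 mm across, 54 mm high, standing in front of the case, towards its -y side; leave alone. Origin under its centre.
- blower: Blue rubber bulb blower, 64 mm across, 104 mm high, standing at the -y side of the case; leave alone. Origin under its centre.
- plug_gauge: Steel double-ended plug gauge, 92 mm long, 17 mm thick, lying in front of the lid; leave alone. Origin under its centre.

How it is judged (in metres and radians):
On the way, in this order (a step that is already met when the one before it is completed fails the run):
1. the lid stands home on its seal (value of joint lid below 0.085 rad), for 0.2 s.
2. the wire loop's bar lies behind the keeper, under its lip, while the lever is still up (x of loop_bar in the frame of keeper_seat between -0.0045 and 0.005 m and z of loop_bar in the frame of keeper_seat between -0.0035 and 0.003 m and value of joint lever above 0.8 rad), for 0.2 s.
At the end, for the whole second after the job is handed in: lever flat (within 0.05 rad of 0) and at rest, the lid drawn onto its seal (below 0.04 rad), the loop's cross bar still hooked at the keeper (within 7 mm of its seat) (value of joint lever below 0.05 rad and value of joint lid below 0.04 rad and distance between loop_bar and keeper_seat below 0.007 m and velocity of joint lever below 0.05 rad/s); the robot touches nothing.
It fails at once if the lid is pressed on with more than 30 N (contact force between any of the fingers, the arm and lid_shell above 30 N).
It fails at once if the lever is pressed on with more than 30 N (contact force between any of the fingers, the arm and lever_plate above 30 N).
It fails at once if the wire loop is pressed onto the keeper or the lid with more than 18 N while it is being put over (lever above 1.6 rad) (contact force between loop and lid_shell above 18 N and value of joint lever above 1.6 rad).
It fails at once if the vial, the blower or the plug gauge is shifted by more than 20 mm (distance of any of vial, blower, plug_gauge from where it was at the start of the episode above 0.02 m).
It also fails if it takes over 58 s, if anything falls off the work surface, if the arm or the gripper's body presses on something with over 40 N, if the wrist force passes 120 N, or if a joint passes its speed limit or range.

## Working session

There is one attempt and no reset: what is moved stays moved. The work goes in short steps, Python scripts to look and compute and a tool call to move; the robot and the scene stay as the last step left them, time stands still between calls to the robot, and variables do not carry over. Pictures are saved under pics/ and viewed, at most 10 in all, crops included, and the job is handed in when it is done.

Besides the shell and the picture viewer there is one more tool, called after "Call:" by a JSON object that holds its "fn" and its "kwargs". play_rows: Moves the arm, as the interface text tells. Scaled input: -1 to 1 covers 30 mm each way for a shift and 0.15 rad each way for a turn. Its arguments: {"type":"object","properties":{"commands":{"type":"string"},"grip":{"type":"number"}},"required":["commands"]}

```bash
mkdir -p pics; ls
cat > h.py <<'E'
import numpy as np, cv2
from station import r, cams
def cloud(name):
    i=cams.camera_info(name); im,d=cams.capture(name)
    K=np.array(i['mtx']);R=np.array(i['R']);t=np.array(i['t'])
    v,u=np.mgrid[:d.shape[0],:d.shape[1]]
    if name=='wrist':
        a=(u-K[0,2])/K[0,0];b=(v-K[1,2])/K[1,1];th=np.hypot(a,b);s=np.where(th>1e-6,np.tan(th)/np.maximum(th,1e-6),1)
        x,y=a*s,b*s
    else:
        x,y=(u-K[0,2])/K[0,0],(v-K[1,2])/K[1,1]
    P=np.stack([x*d,y*d,d],-1)
    W=(P-t)@R
    W[d<=0]=np.nan
    return im,d,W
E
python3 - <<'E'
from h import *
for n in('scene','top'):
    im,d,W=cloud(n); cv2.imwrite(f'pics/{n}0.png',im); np.savez(f'{n}0.npz',im=im,d=d,W=W)
    print(n,{k:np.round(v,3).tolist() for k,v in cams.camera_info(n).items() if k in('mtx','R','t')})
s=r.sense();print(s['time_s'],s['tcp_pos'],s['ee_rot'],s['wrist_force'])
E
```

```text
pics
scene {'mtx': [[448.931, 0.0, 259.177], [0.0, 448.931, 190.693], [0.0, 0.0, 1.0]], 'R': [[-0.863, -0.506, -0.001], [-0.279, 0.476, -0.834], [0.422, -0.719, -0.551]], 't': [0.271, 0.368, 0.524]}
top {'mtx': [[485.168, 0.0, 246.033], [0.0, 485.168, 189.198], [0.0, 0.0, 1.0]], 'R': [[-0.002, -1.0, 0.011], [-0.992, 0.001, -0.126], [0.126, -0.012, -0.992]], 't': [-0.318, 0.501, 0.934]}
0.1 [0.17783875 0.59860721 0.22156178] [[ 9.58537676e-01 -2.84965486e-01 -4.42148809e-04]
 [-2.84965800e-01 -9.58535719e-01 -1.94094076e-03]
 [ 1.29285701e-04  1.98646213e-03 -9.99998019e-01]] [ 0.08702647 -0.01309171  0.31733801]
```

View pics/scene0.png

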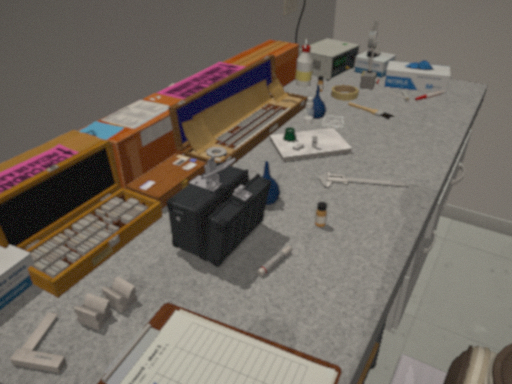

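View pics/top0.png

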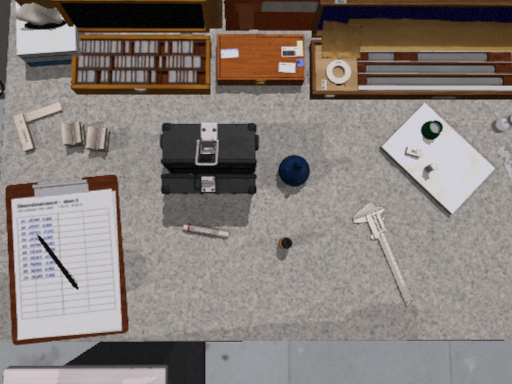

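Run:
```python
from h import *
a=np.load('top0.npz');W=a['W'];im=a['im']
c=W[110:205,150:270]
b=(c[...,2]>.117)&(c[...,2]<.130)
P=c[b]; 
# upper (body) region
u=np.argwhere(b); body=P[(u[:,0]+110)<172]
for P_,n in((body,'body'),(P,'all')):
    rect=cv2.minAreaRect(P_[:,:2].astype(np.float32)*1000);print(n,len(P_),rect,np.median(P_[:,2]))
    print(np.percentile(P_[:,0],[1,50,99]),np.percentile(P_[:,1],[1,50,99]))
np.set_printoptions(linewidth=220)
for col in (180,198,203,207,211,216,240):
    print(col);print(np.round(1000*W[118:200:2,col]).astype(int)[:, [0,2]].T.tolist(), round(float(np.nanmedian(W[118:200,col,1])),4))
cv2.imwrite('pics/topc.png',cv2.resize(im[110:205,150:270],None,fx=6,fy=6,interpolation=cv2.INTER_CUBIC))
s=np.load('scene0.npz')['im'];cv2.imwrite('pics/scc.png',cv2.resize(s[130:270,150:300],None,fx=4,fy=4,interpolation=cv2.INTER_CUBIC))
```

```text
body 3582 ((571.8712158203125, -249.7398681640625), (82.43489074707031, 173.0897216796875), 0.11575774103403091) 0.12444487157915834
[0.53285598 0.57408792 0.61032537] [-0.33405676 -0.25045176 -0.16640808]
all 5050 ((548.1560668945312, -249.75770568847656), (130.0420684814453, 173.01402282714844), 0.05176572874188423) 0.12392601036807616
[0.48583013 0.55606324 0.61007786] [-0.33395531 -0.25059    -0.16644247]
180
[[655, 651, 647, 609, 605, 602, 598, 595, 591, 587, 583, 580, 576, 572, 568, 565, 562, 558, 554, 550, 546, 542, 539, 536, 533, 542, 542, 537, 517, 513, 510, 507, 503, 500, 496, 492, 489, 485, 495, 491, 487], [2, 3, -1, 126, 127, 125, 125, 125, 125, 125, 127, 125, 125, 125, 126, 125, 123, 122, 126, 125, 125, 129, 127, 119, 118, 42, 19, 25, 122, 126, 124, 120, 119, 118, 118, 119, 118, 116, 2, 1, -2]] -0.1972
198
[[656, 652, 647, 610, 606, 602, 599, 595, 591, 587, 583, 572, 569, 565, 560, 557, 551, 548, 544, 540, 536, 542, 538, 524, 533, 543, 542, 537, 518, 513, 510, 507, 503, 499, 496, 493, 489, 485, 495, 491, 487], [0, -1, 1, 123, 126, 124, 123, 125, 124, 127, 125, 157, 155, 
[... 1631 characters left out ...]
488, 485, 495, 491, 487], [1, -2, 5, 126, 122, 126, 125, 125, 127, 127, 126, 125, 151, 131, 143, 164, 167, 172, 173, 179, 183, 182, 188, 190, 117, 38, 19, 26, 122, 122, 128, 129, 128, 126, 125, 125, 123, 115, 1, 1, 0]] -0.2631
240
[[657, 651, 647, 610, 605, 603, 599, 595, 591, 587, 584, 580, 577, 572, 569, 564, 561, 558, 554, 550, 546, 542, 539, 537, 533, 542, 542, 537, 518, 513, 510, 507, 503, 499, 496, 492, 489, 485, 495, 491, 487], [-3, 0, 1, 124, 128, 124, 124, 123, 127, 125, 125, 125, 122, 126, 126, 127, 126, 124, 123, 124, 125, 127, 125, 115, 117, 42, 18, 25, 119, 125, 123, 119, 120, 119, 119, 117, 116, 117, 1, 3, 0]] -0.3066<stdin>:13: RuntimeWarning: invalid value encountered in cast
```

View pics/topc.png

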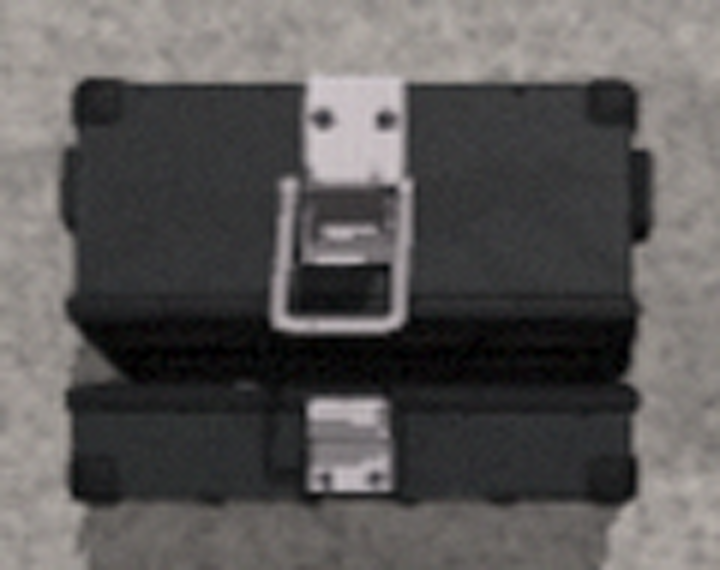

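View pics/scc.png

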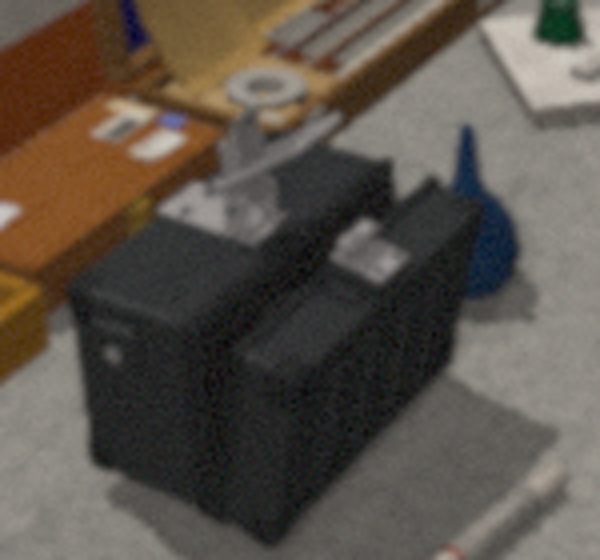

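Call:
{"fn": "play_rows", "kwargs": {"commands": "1 -1 0 0 0 0.96;1 -1 0 0 0 0.96;1 -1 0 0 0 0;1 -1 0 0 0 0;1 -1 0 0 0 0;1 -1 0 0 0 0;1 -1 0 0 0 0;1 -1 0 0 0 0;0.5 -1 0 0 0 0;0 -1 0 0 0 0;0 -1 0 0 0 0;0 -1 0 0 0 0;0 -1 0 0 0 0;0 -1 0 0 0 0;0 -1 0 0 0 0;0 -1 0 0 0 0;0 -1 0 0 0 0;0 -1 0 0 0 0;0 -1 0 0 0 0;0 -1 0 0 0 0", "grip": 87}}

```text
time_s: 2.1
tcp_pos: [0.4325, -0.0021, 0.2223]
ee_rot: [[1.0, -0.001, -0.0], [-0.001, -1.0, 0.0], [-0.0, -0.0, -1.0]]
wrist_force: [-0.3, -0.0, -0.8]
gripper_width: 1.0
gripper_force: 0.0
```

Call:
{"fn": "play_rows", "kwargs": {"commands": "0 -1 0 0 -1 0;0 -1 0 0 -1 0;0 -1 0 0 0 0;0 -1 0 0 0 0;0 -1 0 0 0 0;0 -1 0 0 0 0;0 -1 0 0 0 0;0 -1 0 0 0 0;0 -0.3 0 0 0 0;0 0 0 0 0 0;0 0 0 0 0 0;0 0 0 0 0 0"}}

```text
time_s: 3.3
tcp_pos: [0.4327, -0.2488, 0.2224]
ee_rot: [[0.955, 0.001, 0.295], [0.0, -1.0, 0.001], [0.295, -0.0, -0.955]]
wrist_force: [0.3, -0.4, -0.2]
gripper_width: 1.001
gripper_force: 0.0
```

Run:
```python
from h import *
s=r.sense();print(s['time_s'],s['tcp_pos'],np.round(s['ee_rot'],3),s['wrist_force'],s['joints'])
im,d,W=cloud('wrist');cv2.imwrite('pics/w1.png',im);np.savez('w1.npz',im=im,d=d,W=W)
a=np.load('top0.npz')['W']
c=a[110:205,150:270].reshape(-1,3)
lp=c[c[:,2]>.150];print('loop y',np.nanpercentile(lp[:,1],[2,98]))
k=c[(c[:,2]>.133)&(c[:,0]<.512)];print('keeper y,x',np.percentile(k[:,1],[3,50,97]),np.percentile(k[:,0],[3,97]))
```

```text
3.3 [ 0.43273058 -0.24882456  0.22244155] [[ 0.955  0.001  0.295]
 [ 0.    -1.     0.001]
 [ 0.295 -0.    -0.955]] [ 0.32007432 -0.42692405 -0.23571874] [-13.97598309   2.62921819 -24.97798756  -5.75393414 -45.85440912
 107.41791846]
loop y [-0.26882406 -0.23114522]
keeper y,x [-0.26045088 -0.24978525 -0.23907999] [0.50017436 0.50784025]
```

Call:
{"fn": "play_rows", "kwargs": {"commands": "0 0 -1 0 0 0;0 0 -1 0 0 0;0 0 -1 0 0 0;0 -0.04 -0.9 0 0 0;0.5 0 0 0 0 0;0.4 0 0 0 0 0;0.1 0 0 0 0 0;0.1 0 0 0 0 0;0.1 0 0 0 0 0;0.1 0 0 0 0 0;0 0 0 0 0 0;0 0 0 0 0 0"}}

```text
time_s: 4.55
tcp_pos: [0.4718, -0.2511, 0.1057]
ee_rot: [[0.955, -0.001, 0.296], [-0.001, -1.0, -0.0], [0.296, -0.0, -0.955]]
wrist_force: [-0.0, 0.3, -0.1]
gripper_width: 1.001
gripper_force: 0.0
```

Call:
{"fn": "play_rows", "kwargs": {"commands": "0.08 0 0 0 0 0;0.08 0 0 0 0 0;0 0 0 0 0 0"}}

```text
time_s: 4.85
tcp_pos: [0.4753, -0.2508, 0.1049]
ee_rot: [[0.956, -0.001, 0.292], [-0.001, -1.0, 0.001], [0.292, -0.001, -0.956]]
wrist_force: [-3.9, -0.4, 1.7]
gripper_width: 1.0
gripper_force: 2.2
```

Call:
{"fn": "play_rows", "kwargs": {"commands": "0.06 0 0 0 0 0;0.06 0 0 0 0 0;0.06 0 0 0 0 0;0 0 0 0 0 0"}}

```text
time_s: 5.25
tcp_pos: [0.4823, -0.2511, 0.1055]
ee_rot: [[0.955, -0.001, 0.295], [-0.001, -1.0, 0.0], [0.295, -0.0, -0.955]]
wrist_force: [-3.7, 0.5, 1.9]
gripper_width: 1.002
gripper_force: 1.9
```

Call:
{"fn": "play_rows", "kwargs": {"commands": "0.03 0 0 0 0 0;0.03 0 0 0 0 0;0 0 0 0 0 0"}}

```text
time_s: 5.55
tcp_pos: [0.4843, -0.2511, 0.1057]
ee_rot: [[0.955, -0.001, 0.296], [-0.001, -1.0, -0.0], [0.296, -0.0, -0.955]]
wrist_force: [-3.6, 0.6, 2.9]
gripper_width: 1.0
gripper_force: 2.0
```

Call:
{"fn": "play_rows", "kwargs": {"commands": "0.03 0 0 0 0 0;0.03 0 0 0 0 0;0 0 0 0 0 0"}}

```text
time_s: 5.85
tcp_pos: [0.4848, -0.2511, 0.1054]
ee_rot: [[0.956, -0.001, 0.294], [-0.001, -1.0, 0.0], [0.294, -0.001, -0.956]]
wrist_force: [-6.7, 0.1, 4.3]
gripper_width: 1.003
gripper_force: 3.3
```

```bash
cat > lid.py <<'E'
from h import *
im,d,W=cloud('top')
m=(W[...,1]>-.33)&(W[...,1]<-.17)&((abs(W[...,1]+.25)>.03))&(W[...,2]>.108)&(W[...,2]<.135)&(W[...,0]<.531)&(W[...,0]>.47)
P=W[m];l=np.polyfit(P[:,0],P[:,2],1)
print('lid top x range',np.percentile(P[:,0],[1,5,95,99]),'slope',l[0],len(P), r.sense()['wrist_force'])
E
python3 lid.py
```

```text
lid top x range [0.50442023 0.50625355 0.52785893 0.52834396] slope 0.175979051595316 682 [-6.37420308  0.05887103  3.74185092]
```

Call:
{"fn": "play_rows", "kwargs": {"commands": "0.04 0 0 0 0 0;0.03 0 0 0 0 0;0 0 0 0 0 0;0 0 0 0 0 0;0 0 0 0 0 0"}}

```text
time_s: 6.4
tcp_pos: [0.4853, -0.251, 0.105]
ee_rot: [[0.957, -0.001, 0.291], [-0.001, -1.0, 0.001], [0.291, -0.001, -0.957]]
wrist_force: [-11.4, -0.1, 7.1]
gripper_width: 0.999
gripper_force: 5.0
```

Call:
{"fn": "play_rows", "kwargs": {"commands": "-0.3 0 0 0 0 0;-0.9 0 0 0 0 0;0 0 1 0 0 0;0 0 1 0 0 0;0 0 1 0 0 0;0 0 1 0 0 0;0 0 1 0 0 0;0 0 0.2 0 0 0;0.5 0 0 0 0 0;0 0 0 0 0 0;0 0 0 0 0 0", "grip": 87}}

```text
time_s: 7.5
tcp_pos: [0.467, -0.2507, 0.2597]
ee_rot: [[0.956, -0.0, 0.293], [-0.001, -1.0, 0.001], [0.293, -0.001, -0.956]]
wrist_force: [-0.1, 0.2, -0.5]
gripper_width: 1.005
gripper_force: 0.0
```

```bash
python3 lid.py
python3 - <<'E'
from h import *
s=r.sense();print(s['time_s'],s['tcp_pos'])
im,d,W=cloud('wrist');cv2.imwrite('pics/w2.png',im);np.savez('w2.npz',im=im,d=d,W=W)
a=cloud('top')[2]
for n,c in(('top',a),('wrist',W)):
    c=c.reshape(-1,3);c=c[np.isfinite(c[:,0])]
    q=c[(abs(c[:,1]+.25)<.022)&(c[:,0]>.47)&(c[:,0]<.6)&(c[:,2]>.1)&(c[:,2]<.21)]
    lp=q[(q[:,2]>.183)&(q[:,0]<.545)];print(n,'bar',np.round(np.median(lp[lp[:,0]<np.percentile(lp[:,0],25)],0),4) if len(lp) else '')
    k=q[(q[:,2]>.130)&(q[:,2]<.15)&(q[:,0]<.53)&(abs(q[:,1]+.25)<.013)]
    if len(k):print('keeper',len(k),np.round(np.percentile(k[:,0],[2,10,50,90,98]),4),np.round(np.percentile(k[:,2],[5,50,95]),4))
    f=q[(abs(q[:,1]+.25)<.005)]
    f=f[np.argsort(f[:,0])]
    print(np.round(f[::max(1,len(f)//45)][:,[0,2]]*1000).astype(int).tolist())
E
```

```text
lid top x range [0.49574237 0.50986564 0.52793136 0.52822829] slope 0.15038632705278926 548 [-0.39921306  0.95770191 -0.2015031 ]
7.55 [ 0.46667017 -0.25080143  0.25979661]
top bar [ 0.5221 -0.2497  0.189 ]
keeper 153 [0.5066 0.5084 0.5144 0.5217 0.5249] [0.131  0.1344 0.1444]
[[496, 121], [496, 129], [507, 133], [508, 134], [510, 135], [512, 136], [514, 135], [514, 143], [516, 144], [518, 142], [520, 142], [522, 141], [523, 186], [524, 189], [525, 131], [526, 188], [528, 125], [533, 118], [539, 126], [540, 127], [542, 127], [545, 125], [547, 124], [549, 123], [550, 124], [554, 125], [556, 126], [557, 127], [559, 127], [561, 126], [562, 147], [563, 153], [563, 151], [563, 190], [564, 188], [564, 170], [564, 168], [565, 125], [565, 173], [581, 126], [583, 126], [586, 121], [588, 128], [590, 127], [592, 127], [595, 125], [596, 125], [600, 128]]
wrist bar [ 0.5226 -0.2498  0.1904]
keeper 720 [0.4974 0.4995 0.5108 0.5217 0.5249] [0.1319 0.1343 0.1447]
[[496, 124], [497, 133], [499, 134], [501, 134], [504, 134], [506, 134], [508, 134], [510, 134], [512, 134], [514, 144], [516, 145], [518, 145], [520, 145], [522, 144], [523, 191], [524, 190], [524, 191], [525, 191], [527, 127], [530, 124], [538, 125], [540, 127], [543, 129], [545, 126], [548, 126], [550, 126], [552, 125], [554, 126], [556, 127], [558, 127], [561, 126], [562, 150], [563, 152], [563, 158], [563, 189], [564, 191], [564, 172], [564, 168], [564, 180], [565, 175], [565, 178], [566, 126], [588, 128], [591, 128], [594, 126], [596, 129], [599, 127]]
```

View pics/w2.png

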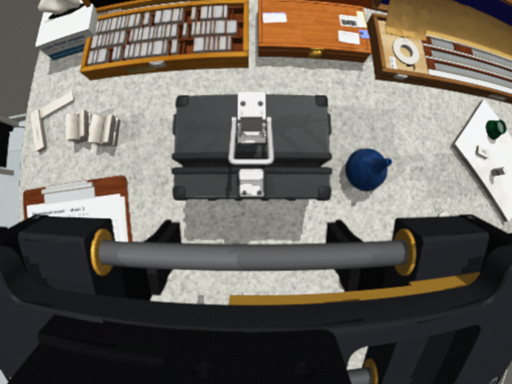

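Call:
{"fn": "play_rows", "kwargs": {"commands": "0.5 0 0 0 1 0;0.5 0.02 0 0 1 0;0.5 0 0 0 1 0;0.5 0 0 0 1 0;0.03 0 0 0 1 0;0 0 0 0 0 0;0 0 -0.8 0 0 0;0 0 -0.8 0 0 0;0 0 -0.8 0 0 0;0 0 -0.47 0 0 0;0 0 0 0 0 0;0 0 0 0 0 0", "grip": 58}}

```text
time_s: 8.85
tcp_pos: [0.528, -0.2509, 0.1765]
ee_rot: [[0.901, -0.001, -0.434], [-0.001, -1.0, -0.001], [-0.434, 0.001, -0.901]]
wrist_force: [-0.2, 0.0, 0.8]
gripper_width: 0.663
gripper_force: 0.0
```

Run:
```python
from h import *
im,d,W=cloud('scene');cv2.imwrite('pics/s3.png',cv2.resize(im[100:270,140:310],None,fx=3.5,fy=3.5,interpolation=cv2.INTER_CUBIC))
```

```text
(no output)
```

View pics/s3.png

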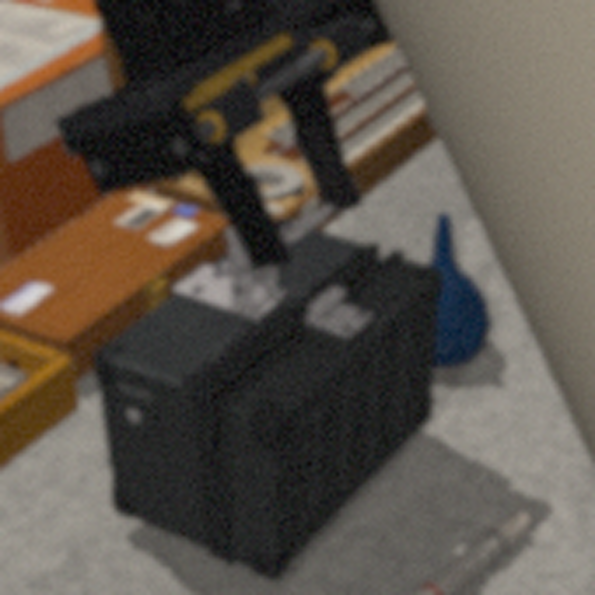

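Call:
{"fn": "play_rows", "kwargs": {"commands": "0 0.03 -0.1 0 0 0;0 0 0 0 0 0;0 0 0 0 0 0;0 0 0 0 0 0;0 0 0 0 0 0;0 0 0 0 0 0", "grip": 32}}

```text
time_s: 9.5
tcp_pos: [0.5276, -0.2492, 0.1726]
ee_rot: [[0.9, -0.001, -0.435], [-0.0, -1.0, 0.0], [-0.435, -0.0, -0.9]]
wrist_force: [-1.2, 2.7, 1.6]
gripper_width: 0.429
gripper_force: 30.0
```

Call:
{"fn": "play_rows", "kwargs": {"commands": "-0.06 0 0.01 0 0 0;-0.06 0 0.01 0 0 0;-0.06 0 0 0 0 0;-0.06 0 -0.13 0 -0.5 0;-0.05 0 -0.13 0 -0.5 0;-0.03 0 -0.14 0 -0.5 0;-0.03 0 -0.14 0 -0.5 0;0 0 -0.15 0 -0.5 0;-0.01 0 -0.15 0 -0.5 0;0.02 0 -0.14 0 -0.5 0;0.02 0 -0.14 0 -0.5 0;0 0 0 0 0 0;0 0 0 0 0 0"}}

```text
time_s: 10.8
tcp_pos: [0.5159, -0.2494, 0.1399]
ee_rot: [[0.989, -0.001, 0.145], [-0.001, -1.0, 0.001], [0.145, -0.001, -0.989]]
wrist_force: [-3.0, 4.0, 4.2]
gripper_width: 0.427
gripper_force: 30.0
```

```bash
cat > prof.py <<'E'
from h import *
s=r.sense();print(s['time_s'],s['tcp_pos'],s['wrist_force'],s['gripper_width'])
for n in('top','scene','wrist'):
    im,d,W=cloud(n);cv2.imwrite(f"pics/{n}_{s['time_s']:.2f}.png",im)
    c=W.reshape(-1,3);c=c[np.isfinite(c[:,0])]
    f=c[(abs(c[:,1]+.25)<.008)&(c[:,0]>.485)&(c[:,0]<.62)&(c[:,2]>.12)&(c[:,2]<.20)]
    f=f[np.argsort(f[:,0])]
    print(n,np.round(f[::max(1,len(f)//55)][:,[0,2]]*1000).astype(int).tolist())
E
python3 prof.py
```

```text
10.8 [ 0.51587562 -0.24940131  0.13992368] [-2.96831072  4.01290833  4.15325719] 0.4267064029134961
top [[583, 126], [585, 125], [587, 127], [589, 128], [589, 125], [590, 128], [591, 126], [591, 125], [592, 127], [592, 127], [593, 126], [593, 125], [594, 129], [595, 126], [595, 125], [595, 124], [596, 128], [596, 127], [596, 127], [596, 126], [597, 124], [598, 127], [598, 127], [598, 125], [598, 125], [599, 129], [600, 127], [600, 126], [600, 125], [601, 124], [602, 127], [602, 126], [602, 124], [603, 124], [603, 128], [604, 126], [604, 125], [604, 125], [605, 123], [605, 129], [605, 128], [606, 126], [606, 125], [607, 130], [607, 127], [608, 126], [608, 125], [609, 122], [609, 128], [609, 127], [609, 127], [610, 125], [611, 129], [611, 127], [611, 126], [611, 126], [612, 124]]
scene [[493, 121], [494, 127], [495, 120], [495, 124], [495, 130], [495, 132], [496, 121], [496, 127], [496, 127], [496, 127], [497, 132], [498, 131], [499, 132], [500, 149], [500, 150], [501, 132], [501, 147], [502, 148], [502, 132], [503, 149], [505, 132], [506, 132], [507, 131], [508, 130], [510, 132], [511
[... 526 characters left out ...]
08, 124], [609, 126]]
wrist [[513, 142], [516, 143], [517, 143], [519, 143], [521, 143], [522, 140], [523, 135], [525, 129], [525, 126], [527, 127], [538, 182], [539, 180], [540, 180], [541, 181], [542, 178], [543, 178], [544, 176], [545, 176], [546, 173], [547, 172], [548, 169], [549, 168], [550, 165], [552, 161], [553, 162], [554, 158], [555, 157], [557, 153], [558, 150], [559, 149], [561, 154], [562, 156], [564, 158], [565, 142], [567, 143], [569, 142], [571, 127], [574, 128], [576, 128], [577, 127], [579, 126], [582, 128], [584, 128], [586, 127], [588, 129], [590, 128], [592, 128], [594, 126], [596, 129], [598, 128], [600, 127], [602, 129], [605, 128], [607, 127], [609, 128], [611, 128]]
```

Call:
{"fn": "play_rows", "kwargs": {"commands": "0.06 0 0 0 0 0;0.02 0 -0.07 0 -0.25 0;0.03 0 -0.07 0 -0.25 0;0.02 0 -0.07 0 -0.25 0;0.02 0 -0.04 0 -0.25 0;0 0 0 0 0 0;0 0 0 0 0 0"}}

```text
time_s: 11.65
tcp_pos: [0.522, -0.2493, 0.1322]
ee_rot: [[0.956, 0.0, 0.293], [-0.0, -1.0, 0.001], [0.293, -0.001, -0.956]]
wrist_force: [-2.2, 5.8, 3.4]
gripper_width: 0.423
gripper_force: 30.0
```

```bash
python3 prof.py | grep -v top | cut -c1-900
```

```text
11.65 [ 0.52196784 -0.24931863  0.13219637] [-2.16020335  5.82495567  3.36826197] 0.4234974076811696
scene [[492, 120], [494, 126], [494, 127], [495, 125], [495, 127], [495, 124], [495, 127], [495, 128], [496, 130], [496, 127], [497, 131], [498, 132], [500, 131], [501, 132], [502, 130], [503, 131], [504, 140], [505, 138], [506, 132], [506, 141], [506, 138], [507, 139], [507, 130], [508, 138], [508, 140], [509, 131], [511, 140], [512, 141], [514, 142], [516, 132], [517, 143], [548, 123], [550, 124], [552, 124], [553, 124], [555, 126], [558, 125], [560, 126], [561, 124], [564, 125], [566, 125], [578, 125], [582, 127], [584, 126], [586, 125], [588, 125], [590, 124], [591, 124], [592, 126], [592, 128], [594, 124], [595, 125], [596, 125], [598, 124], [599, 125], [601, 124], [602, 125], [603, 125], [605, 124], [606, 125], [607, 126], [608, 126], [609, 125]]
wrist [[497, 131], [499, 134], [500, 134], [502, 134], [521, 144], [522, 142], [523, 135], [525, 134], [526, 127], [528, 126], [529, 122], [537, 126], [539, 128], [541, 127], [543, 128], [545, 125], [547, 126], [548, 185], [548, 187], [549, 186], [549, 186], [550, 186], [551, 185], [552, 183], [553, 181], [554, 180], [555, 174], [557, 167], [559, 174], [561, 150], [564, 141], [564, 142], [565, 142], [565, 157], [566, 156], [568, 155], [575, 127], [576, 128], [578, 128], [580, 128], [582, 128], [584, 128], [586, 128], [588, 128], [589, 129], [591, 129], [593, 129], [595, 127], [597, 127], [599, 127], [601, 127], [603, 127], [605, 127], [607, 127], [610, 127], [612, 127]]
```

Call:
{"fn": "play_rows", "kwargs": {"commands": "0 0.03 -0.04 0 0 0;0.01 0 -0.04 0 0 0;0 0 0 0 0 0"}}

```text
time_s: 12.1
tcp_pos: [0.5229, -0.249, 0.1296]
ee_rot: [[0.956, -0.0, 0.295], [-0.0, -1.0, -0.0], [0.295, 0.0, -0.956]]
wrist_force: [-2.0, 1.3, 3.6]
gripper_width: 0.424
gripper_force: 30.0
```

Call:
{"fn": "play_rows", "kwargs": {"commands": "0.01 0 -0.04 0 0 0;0 0 0 0 0 0"}}

```text
time_s: 12.3
tcp_pos: [0.5233, -0.249, 0.1288]
ee_rot: [[0.955, -0.001, 0.296], [-0.0, -1.0, -0.0], [0.296, 0.0, -0.955]]
wrist_force: [-3.4, 1.3, 5.2]
gripper_width: 0.428
gripper_force: 30.0
```

Call:
{"fn": "play_rows", "kwargs": {"commands": "0 0 -0.03 0 0 0;0 0 0 0 0 0;0 0 0 0 0 0"}}

```text
time_s: 12.6
tcp_pos: [0.5234, -0.249, 0.1286]
ee_rot: [[0.955, -0.0, 0.296], [-0.0, -1.0, -0.001], [0.296, 0.001, -0.955]]
wrist_force: [-5.3, 2.6, 8.8]
gripper_width: 0.425
gripper_force: 30.0
```

```bash
python3 prof.py | grep -v top | cut -c1-700
```

```text
12.6 [ 0.52343047 -0.2489762   0.12863474] [-5.2780535   2.63116907  8.84840228] 0.42527616820838915
scene [[491, 120], [494, 125], [495, 121], [495, 122], [495, 127], [495, 122], [495, 128], [495, 123], [496, 130], [496, 128], [496, 125], [496, 131], [496, 129], [497, 131], [498, 129], [499, 130], [499, 131], [500, 131], [500, 133], [501, 132], [502, 130], [503, 131], [504, 132], [505, 131], [505, 132], [506, 133], [506, 134], [506, 136], [507, 133], [507, 134], [507, 136], [508, 136], [508, 130], [509, 135], [509, 136], [511, 141], [511, 139], [512, 140], [513, 140], [513, 140], [514, 133], [514, 132], [515, 132], [516, 132], [516, 132], [550, 123], [553, 122], [555, 124], [557, 126], [561, 125], [563, 125], [579, 124], [581, 124], [582, 125], [585, 125], [587, 125], [587, 124], [589, 124
wrist [[497, 132], [499, 134], [501, 134], [503, 134], [504, 133], [522, 137], [523, 134], [525, 134], [526, 128], [528, 127], [529, 123], [538, 127], [540, 127], [542, 127], [543, 127], [545, 125], [547, 125], [549, 187], [549, 187], [549, 186], [550, 187], [551, 186], [551, 185], [552, 124], [553, 182], [554, 181], [555, 179], [557, 171], [559, 174], [561, 163], [564, 140], [564, 144], [565, 127], [565, 158], [566, 156], [568, 156], [574, 127], [576, 127], [578, 127], [580, 127], [581, 128], [583, 128], [585, 128], [587, 128], [589, 128], [591, 128], [593, 128], [595, 128], [597, 128], [599, 128], [601, 128], [603, 128], [605, 129], [607, 128], [609, 129], [611, 129]]
```

Call:
{"fn": "play_rows", "kwargs": {"commands": "0 0 0.04 0 0 0;0.05 0 0 0 0 0;0.05 0 0 0 0 0;0.05 0 0 0 0 0;0 0 0 0 0 0"}}

```text
time_s: 13.25
tcp_pos: [0.528, -0.2489, 0.1288]
ee_rot: [[0.955, -0.001, 0.295], [-0.001, -1.0, -0.0], [0.295, 0.0, -0.955]]
wrist_force: [-2.5, 1.0, 5.8]
gripper_width: 0.427
gripper_force: 30.0
```

Call:
{"fn": "play_rows", "kwargs": {"commands": "0.05 0 0 0 0 0;0 0 0 0 0 0;0 0 0 0 0 0"}}

```text
time_s: 13.55
tcp_pos: [0.5287, -0.2489, 0.1288]
ee_rot: [[0.956, -0.001, 0.294], [-0.001, -1.0, -0.0], [0.294, -0.0, -0.956]]
wrist_force: [-5.5, 1.6, 7.9]
gripper_width: 0.425
gripper_force: 30.0
```

```bash
python3 prof.py | grep -v top | cut -c1-700; python3 lid.py
```

```text
13.55 [ 0.52873812 -0.24891232  0.12883122] [-5.47096844  1.57600784  7.85823849] 0.4252537538205854
scene [[492, 121], [495, 120], [495, 122], [495, 127], [495, 126], [496, 128], [496, 121], [496, 123], [496, 131], [497, 131], [497, 132], [498, 131], [500, 131], [501, 131], [502, 134], [503, 131], [505, 131], [506, 132], [507, 130], [508, 133], [509, 130], [510, 135], [511, 132], [511, 134], [512, 135], [512, 140], [512, 141], [513, 136], [513, 136], [513, 137], [513, 135], [514, 137], [514, 134], [515, 142], [517, 135], [518, 142], [520, 140], [558, 125], [562, 123], [581, 124], [584, 126], [585, 125], [587, 125], [588, 124], [590, 126], [592, 125], [594, 125], [595, 123], [597, 125], [598, 126], [600, 125], [602, 125], [603, 126], [605, 125], [606, 127], [608, 124], [609, 126]]
wrist [[498, 132], [500, 134], [502, 134], [504, 133], [505, 133], [507, 134], [509, 133], [525, 126], [527, 129], [529, 127], [530, 123], [538, 128], [540, 128], [542, 128], [544, 127], [545, 125], [547, 126], [549, 127], [551, 127], [552, 125], [554, 125], [556, 127], [557, 127], [559, 128], [561, 128], [563, 149], [563, 150], [564, 154], [564, 158], [565, 160], [566, 165], [566, 167], [567, 169], [568, 175], [568, 177], [568, 178], [569, 191], [569, 180], [569, 181], [570, 190], [583, 127], [585, 127], [587, 127], [589, 127], [591, 128], [593, 128], [594, 128], [596, 128], [598, 128], [600, 128], [602, 128], [604, 128], [606, 128], [608, 128], [610, 129], [612, 127]]
lid top x range [0.49547132 0.49694651 0.52694253 0.5279538 ] slope 0.1353458926834698 168 [-4.07081885  1.62647449  8.59670948]
```

Call:
{"fn": "play_rows", "kwargs": {"commands": "0.04 0 0.02 0 0 0;0 0 0 0 0 0;0 0 0 0 0 0;0 0 0 0 0 0"}}

```text
time_s: 14.15
tcp_pos: [0.5289, -0.2489, 0.1288]
ee_rot: [[0.956, -0.001, 0.292], [-0.001, -1.0, 0.0], [0.292, -0.001, -0.956]]
wrist_force: [-6.4, 0.8, 7.4]
gripper_width: 0.426
gripper_force: 30.0
```

Call:
{"fn": "play_rows", "kwargs": {"commands": "-0.02 0 0 0 0 0;0 0 0 0 0 0;0 0 0 0 0 0;0 0 0 0 0 0;0 0 0.5 0 0 0;0 0 1 0 0 0;-0.3 0 1 0 0 0;-0.3 0 1 0 0 0;0 0 0.5 0 0 0;0 0 0 0 0 0", "grip": 58}}

```text
time_s: 15.15
tcp_pos: [0.5133, -0.2492, 0.2524]
ee_rot: [[0.953, -0.001, 0.301], [0.0, -1.0, -0.002], [0.301, 0.002, -0.953]]
wrist_force: [-0.4, 0.1, -0.2]
gripper_width: 0.666
gripper_force: 0.0
```

```bash
python3 prof.py; python3 lid.py; ls -t pics|head -3
python3 - <<'E'
import cv2,glob,os
f=max(glob.glob('pics/top_*'),key=os.path.getmtime);g=max(glob.glob('pics/wrist_*'),key=os.path.getmtime)
a=cv2.imread(g)[60:230,150:360];cv2.imwrite('pics/v4.png',cv2.resize(a,None,fx=3.5,fy=3.5,interpolation=cv2.INTER_CUBIC))
E
```

```text
15.15 [ 0.51325616 -0.24916826  0.25237616] [-0.42606899  0.14572027 -0.18514757] 0.6658499602526717
top [[555, 128], [555, 126], [563, 151], [563, 150], [564, 155], [564, 155], [564, 161], [565, 159], [565, 157], [566, 163], [566, 162], [566, 168], [567, 166], [567, 173], [567, 171], [568, 170], [568, 176], [568, 190], [568, 174], [569, 188], [569, 187], [569, 178], [585, 128], [585, 126], [586, 130], [587, 126], [588, 129], [589, 125], [590, 129], [591, 126], [591, 125], [592, 128], [593, 125], [595, 126], [595, 125], [596, 128], [596, 126], [598, 129], [598, 126], [599, 125], [600, 126], [600, 126], [602, 127], [602, 126], [603, 128], [604, 125], [605, 129], [606, 126], [607, 123], [607, 127], [608, 125], [609, 127], [610, 125], [611, 127], [612, 125]]
scene [[493, 120], [495, 124], [496, 132], [496, 125], [497, 129], [498, 130], [501, 130], [503, 131], [506, 131], [508, 131], [511, 132], [511, 140], [512, 137], [513, 137], [513, 140], [514, 141], [517, 141], [519, 141], [534, 121], [537, 124], [540, 124], [546, 122], [551, 123], [553, 124], [555, 126], [559, 139], [560, 145], [56
[... 534 characters left out ...]
22, 144], [524, 135], [525, 134], [527, 128], [529, 125], [537, 125], [539, 129], [541, 129], [543, 128], [545, 126], [548, 126], [550, 126], [552, 126], [554, 126], [555, 128], [557, 128], [559, 128], [561, 128], [563, 150], [564, 128], [564, 154], [565, 157], [566, 163], [567, 168], [568, 174], [569, 175], [569, 178], [569, 180], [570, 190], [582, 126], [584, 126], [586, 126], [588, 127], [590, 127], [593, 126], [595, 126], [597, 127], [599, 126], [601, 127], [603, 127], [605, 127], [607, 126], [610, 125], [612, 127]]
lid top x range [0.49534325 0.49690775 0.52639642 0.52783779] slope 0.08385617035311099 38 [ 0.39990028  0.41028791 -0.12850898]
wrist_15.15.png
scene_15.15.png
top_15.15.png
```

View pics/v4.png

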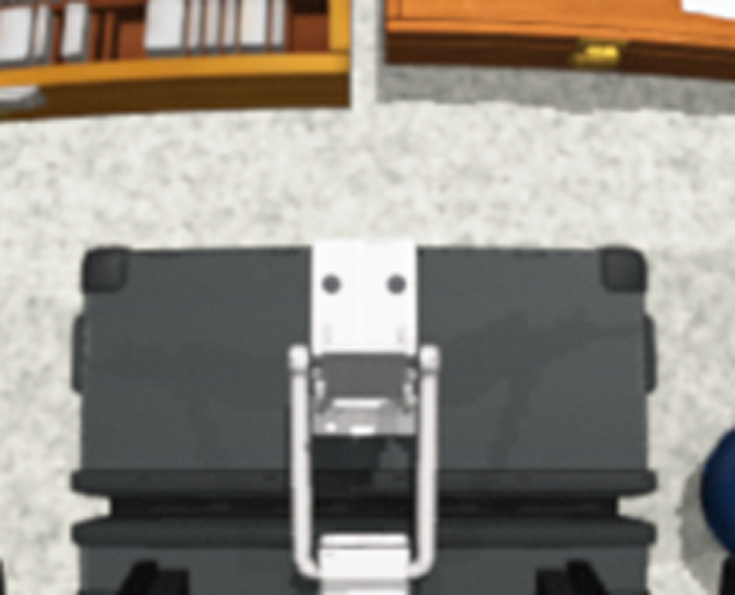

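Call:
{"fn": "play_rows", "kwargs": {"commands": "0.4 -0.02 0 0 0 0;0.5 0 0 0 0 0;0 0 0 0 0 0;0 0 0 0 0 0;0 0 -1 0 0 0;0 0 -1 0 0 0;0 0 -0.48 0 0 0;0 0 0 0 0 0;0 0 0 0 0 0", "grip": 0}}

```text
time_s: 16.25
tcp_pos: [0.5392, -0.2495, 0.1754]
ee_rot: [[0.955, -0.001, 0.296], [-0.0, -1.0, -0.0], [0.296, 0.0, -0.955]]
wrist_force: [-0.6, 0.2, 0.3]
gripper_width: 0.021
gripper_force: 0.0
```

Call:
{"fn": "play_rows", "kwargs": {"commands": "0.3 0 0 0 0 0;0.15 0 0 0 0 0;0.1 0 0 0 0 0;0.1 0 0 0 0 0;0 0 0 0 0 0;0 0 0 0 0 0"}}

```text
time_s: 16.85
tcp_pos: [0.5584, -0.2493, 0.175]
ee_rot: [[0.955, -0.001, 0.296], [-0.001, -1.0, -0.0], [0.296, -0.0, -0.955]]
wrist_force: [-1.5, -0.1, 1.1]
gripper_width: 0.003
gripper_force: 0.3
```

Call:
{"fn": "play_rows", "kwargs": {"commands": "0.09 0 0 0 0 0;0.09 0 0 0 0 0;0.09 0 0 0 0 0;0.09 0 -0.01 0 0 0;0.09 0 -0.01 0 0 0;0.09 0 -0.02 0 0 0;0 0 0 0 0 0;0 0 0 0 0 0"}}

```text
time_s: 17.65
tcp_pos: [0.5726, -0.2491, 0.1716]
ee_rot: [[0.957, -0.001, 0.29], [-0.002, -1.0, 0.001], [0.29, -0.002, -0.957]]
wrist_force: [-4.7, -1.4, -0.7]
gripper_width: 0.008
gripper_force: 2.3
```

```bash
python3 prof.py; python3 lid.py
```

```text
17.65 [ 0.57261252 -0.24910095  0.1716394 ] [-4.74485989 -1.40873304 -0.67537011] 0.007888827110182196
top []
scene [[496, 121], [497, 128], [498, 123], [498, 124], [499, 124], [499, 132], [500, 133], [502, 132], [505, 132], [508, 131], [511, 132], [513, 132], [514, 142], [515, 138], [516, 141], [516, 140], [517, 136], [520, 142], [523, 142], [537, 123], [540, 126], [546, 123], [550, 123], [552, 197], [553, 197], [554, 196], [555, 126], [556, 185], [556, 125], [557, 185], [558, 125], [558, 178], [560, 180], [560, 175], [561, 141], [562, 172], [562, 142], [563, 125], [563, 138], [564, 149], [564, 139], [565, 148], [565, 141], [566, 126], [567, 148], [568, 153], [569, 155], [569, 157], [570, 154], [572, 155], [574, 159], [575, 161], [577, 167], [582, 126], [586, 124], [589, 125], [591, 126], [596, 125], [599, 124], [602, 125], [603, 124], [607, 126], [610, 125]]
wrist [[528, 135], [576, 198], [576, 198], [577, 199], [577, 194], [578, 192], [578, 192], [578, 190], [579, 195], [579, 194], [580, 192], [580, 190], [580, 189], [581, 187], [581, 186], [582, 184], [582, 182], [583, 178], [583, 176], [584, 177], [584, 179], [585, 181], [586, 184], [586, 185], [587, 186], [587, 127], [587, 186], [588, 184], [588, 127], [589, 127], [590, 128], [590, 129], [592, 127], [592, 126], [593, 128], [594, 127], [595, 127], [596, 128], [597, 128], [598, 128], [599, 129], [600, 128], [601, 128], [601, 127], [602, 126], [604, 128], [604, 128], [605, 127], [606, 127], [607, 128], [608, 128], [609, 127], [610, 127], [611, 128], [612, 128], [613, 127]]
lid top x range [0.49700245 0.49774765 0.52808356 0.52983304] slope 0.12577446722995464 510 [-4.93599836 -1.27884425 -1.69207813]
```

Call:
{"fn": "play_rows", "kwargs": {"commands": "0.08 0 -0.04 0 0 0;0.08 0 -0.04 0 0 0;0.08 0 -0.06 0 0 0;0.07 0 -0.07 0 0 0;0.07 0 -0.07 0 0 0;0.07 0 -0.07 0 0 0;0 0 0 0 0 0;0 0 0 0 0 0"}}

```text
time_s: 18.65
tcp_pos: [0.5883, -0.2492, 0.163]
ee_rot: [[0.955, -0.001, 0.296], [-0.001, -1.0, 0.0], [0.296, -0.0, -0.955]]
wrist_force: [-3.8, -0.1, -0.5]
gripper_width: 0.004
gripper_force: 1.2
```

```bash
python3 prof.py|tail -1; python3 lid.py
```

```text
wrist [[544, 127], [590, 196], [590, 195], [590, 194], [591, 192], [591, 190], [591, 193], [591, 191], [592, 190], [592, 188], [593, 192], [593, 188], [593, 186], [593, 191], [594, 183], [594, 184], [594, 182], [595, 180], [595, 184], [595, 179], [596, 178], [596, 182], [596, 177], [597, 175], [597, 180], [597, 177], [597, 173], [598, 170], [598, 175], [598, 170], [599, 167], [599, 173], [600, 169], [600, 168], [601, 168], [601, 170], [601, 170], [602, 170], [602, 172], [603, 172], [603, 172], [604, 173], [604, 173], [604, 173], [605, 173], [605, 127], [605, 128], [606, 128], [607, 128], [607, 128], [608, 128], [609, 127], [609, 127], [610, 127], [611, 129], [611, 127], [612, 127], [612, 127]]
lid top x range [0.49758486 0.49913291 0.52910062 0.5298025 ] slope 0.09793215101516652 500 [-1.91362128  0.5830182   1.28341793]
```

Call:
{"fn": "play_rows", "kwargs": {"commands": "0.06 0 -0.08 0 0 0;0.05 0 -0.08 0 0 0;0.05 0 -0.09 0 0 0;0.04 0 -0.1 0 0 0;0 0 0 0 0 0;0 0 0 0 0 0"}}

```text
time_s: 19.45
tcp_pos: [0.5948, -0.2494, 0.1527]
ee_rot: [[0.955, -0.001, 0.297], [-0.001, -1.0, -0.0], [0.297, 0.0, -0.955]]
wrist_force: [-0.2, 0.5, -0.0]
gripper_width: 0.002
gripper_force: 0.0
```

Call:
{"fn": "play_rows", "kwargs": {"commands": "0.02 0 -0.04 0 0.5 0;0.02 0 -0.04 0 0.5 0;0.02 0 -0.04 0 0.5 0;0.02 0 -0.04 0 0.5 0;0 0 0 0 0 0;0 0 0 0 0 0"}}

```text
time_s: 20.05
tcp_pos: [0.5968, -0.2491, 0.1474]
ee_rot: [[1.0, -0.001, 0.001], [-0.001, -1.0, 0.0], [0.001, -0.0, -1.0]]
wrist_force: [-0.8, 0.3, -0.0]
gripper_width: 0.004
gripper_force: 0.0
```

Call:
{"fn": "play_rows", "kwargs": {"commands": "0.05 0 -0.05 0 0 0;0.05 0 -0.05 0 0 0;0 0 0 0 0 0;0 0 0 0 0 0"}}

```text
time_s: 20.45
tcp_pos: [0.5984, -0.2494, 0.1456]
ee_rot: [[1.0, -0.001, -0.001], [-0.001, -1.0, -0.0], [-0.001, 0.0, -1.0]]
wrist_force: [-3.2, 0.9, 4.5]
gripper_width: 0.007
gripper_force: 2.8
```

```bash
python3 prof.py|cut -c1-800; python3 lid.py
```

```text
20.45 [ 0.59844539 -0.24943052  0.14560512] [-3.23926464  0.87292801  4.52208258] 0.006872245778827247
top [[499, 122], [501, 124], [502, 130], [503, 134], [505, 135], [506, 137], [507, 132], [509, 133], [510, 132], [512, 133], [514, 133], [515, 135], [517, 134], [519, 145], [519, 143], [521, 146], [522, 140], [523, 142], [525, 143], [527, 144], [531, 128], [534, 123], [537, 124], [539, 128], [540, 129], [542, 129], [543, 124], [545, 121], [547, 123], [549, 123], [550, 124], [552, 124], [554, 125], [555, 127], [557, 128], [558, 125], [560, 124], [561, 125], [563, 126], [564, 139], [565, 144], [565, 142], [567, 143], [568, 143], [569, 139], [572, 143], [573, 144], [574, 126], [575, 145], [577, 145], [579, 146], [580, 146], [583, 142], [586, 144], [589, 182]]
scene [[497, 122], [499, 131], [499, 133], [500, 127], [500, 131], [501, 130], [501, 120], [502, 134], [505, 133], [508, 132], [510, 133], [513, 133], [516, 133], [517, 141], [517, 137], [518, 137], [519, 141], [519, 133], [521, 143], [524, 140], [538, 126], [546, 123], [550, 123], [553, 124], [559, 138], [560, 141], [562, 125], [
[... 552 characters left out ...]
196], [598, 197], [599, 196], [599, 197], [600, 196], [601, 196], [601, 196], [602, 196], [603, 197], [603, 197], [604, 196], [607, 172], [609, 168], [609, 171], [609, 150], [609, 163], [609, 171], [609, 169], [609, 175], [609, 160], [609, 163], [609, 175], [609, 165], [609, 147], [609, 153], [609, 126], [610, 159], [610, 161], [610, 129], [610, 165], [610, 127], [610, 170], [611, 157], [611, 156], [611, 157], [611, 173], [611, 127], [611, 148], [612, 123], [612, 121], [612, 129], [612, 127], [613, 148], [614, 149], [614, 149], [615, 149], [615, 149], [616, 148]]
lid top x range [0.49876124 0.49944066 0.52934553 0.52992542] slope 0.10084986108639205 1000 [-4.15901047  0.52012402  5.91959927]
```

Call:
{"fn": "play_rows", "kwargs": {"commands": "0 0 -0.04 0 0 0;0 0 -0.04 0 0 0;0 0 0 0 0 0;0 0 0 0 0 0"}}

```text
time_s: 21.05
tcp_pos: [0.5986, -0.2495, 0.1452]
ee_rot: [[1.0, -0.0, -0.0], [-0.0, -1.0, -0.001], [-0.0, 0.001, -1.0]]
wrist_force: [-6.5, 2.1, 13.4]
gripper_width: 0.003
gripper_force: 7.2
```

Hard stop felt (z fixed, force rising). Back off and check.

Call:
{"fn": "play_rows", "kwargs": {"commands": "-0.05 0 0.15 0 0 0;0 0 0.5 0 0 0;0 0 1 0 0 0;-0.5 0 1 0 0 0;-1 0 1 0 0 0;-1 0 0.3 0 0 0;0 0 0 0 0 0;0 0 0 0 0 0;0 0 0 0 0 0"}}

```text
time_s: 21.95
tcp_pos: [0.5236, -0.2492, 0.26]
ee_rot: [[1.0, -0.001, -0.0], [-0.001, -1.0, 0.0], [-0.0, -0.0, -1.0]]
wrist_force: [0.0, 0.0, -0.3]
gripper_width: 0.009
gripper_force: 0.0
```

```bash
python3 prof.py; python3 lid.py
python3 - <<'E'
import cv2,glob,os
g=max(glob.glob('pics/wrist_*'),key=os.path.getmtime)
s=max(glob.glob('pics/scene_*'),key=os.path.getmtime)
a=cv2.resize(cv2.imread(g)[60:260,150:360],(420,400),interpolation=2);b=cv2.resize(cv2.imread(s)[140:260,160:270],(367,400),interpolation=2)
cv2.imwrite('pics/v5.png',cv2.hconcat([a,b]))
E
```

```text
21.95 [ 0.52357994 -0.24916929  0.25997614] [ 0.04943958  0.01346401 -0.33133983] 0.00891798493218379
top [[499, 122], [499, 121], [499, 121], [499, 120], [501, 125], [501, 124], [501, 123], [501, 122], [502, 131], [502, 130], [502, 129], [502, 129], [503, 135], [503, 134], [503, 134], [503, 133], [503, 132], [504, 135], [505, 135], [505, 134], [505, 132], [506, 136], [506, 135], [506, 135], [506, 134], [507, 134], [508, 135], [508, 134], [508, 133], [509, 132], [510, 137], [510, 134], [510, 133], [510, 132], [512, 135], [512, 134], [512, 134], [512, 132], [512, 131], [513, 136], [514, 135], [514, 134], [514, 132], [515, 137], [516, 134], [516, 134], [516, 132], [516, 130], [517, 135], [517, 134], [517, 134], [518, 133], [519, 135], [519, 134], [519, 133], [520, 132], [520, 132]]
scene [[497, 123], [498, 123], [499, 122], [500, 123], [500, 126], [501, 126], [501, 129], [502, 132], [504, 133], [506, 133], [507, 134], [510, 134], [512, 131], [514, 133], [516, 133], [517, 132], [518, 132], [518, 135], [519, 141], [519, 136], [519, 132], [521, 142], [523, 143], [524, 141], [540, 126], [5
[... 547 characters left out ...]
22, 146], [524, 146], [526, 146], [528, 143], [528, 136], [530, 135], [531, 128], [533, 125], [535, 123], [540, 127], [542, 128], [544, 128], [546, 126], [548, 125], [551, 125], [553, 126], [555, 126], [557, 128], [559, 128], [561, 128], [565, 143], [567, 144], [568, 143], [569, 142], [572, 147], [574, 147], [576, 146], [578, 146], [580, 146], [582, 146], [584, 145], [586, 146], [587, 146], [589, 145], [591, 144], [593, 146], [594, 146], [596, 146], [598, 145], [600, 145], [601, 146], [603, 146], [605, 146], [607, 146], [609, 147], [611, 147], [612, 149], [614, 149]]
lid top x range [0.49856797 0.49932699 0.52633222 0.52798034] slope 0.09050875544435254 867 [0.67731189 0.14657387 0.57293078]
```

View pics/v5.png

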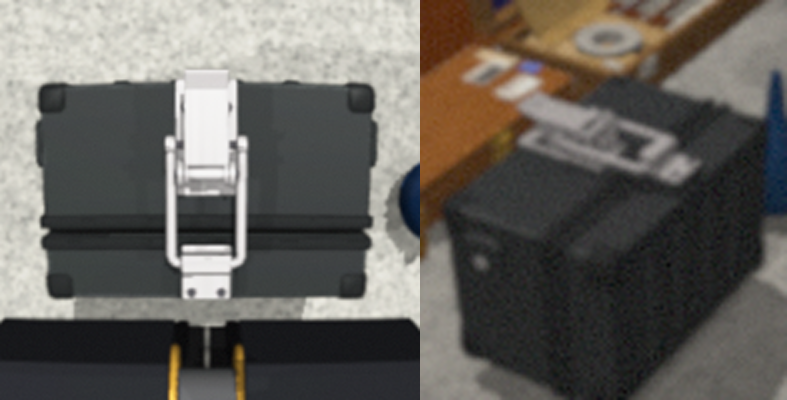

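```bash
python3 -c "
from station import r
print(r.finish_job())"
```

```text
the job is handed in; nothing more can be done
None
```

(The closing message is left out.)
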